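# Roll the sizing vise to its gauge mark and lock it

### The job

With a fingertip on top of the knurled brass wheel, roll it away from the robot, in as many strokes as it takes, until the gap of the blue sizing vise has closed so far that the moving jaw's pointer lines up with the red gauge mark. Then push the red lock lever fully over, away from the robot, leaving the pointer on the mark, and finish clear of everything. Do not push on the jaw or shift the red mark, and do not lift or push away the things lying around.

Things in the scene. Friction and masses are not known exactly. Their poses are not given: they have to be found in the camera images.
- jig: the sizing vise, fixed to the mat: blue base plate 130 (x) x 315 (y) x 20 mm; origin in the underside, x points away from the robot side, y along the closing direction of the jaws, z up. The base spans y = -150 to +166 mm. It stands on the 3 mm cutting mat and is turned up to about 0.3 rad. In this frame: wheel hub at (0, -105, 50), fixed steel jaw's face at y = +65 and its top at z = 54, the lever block at (0, 128).
- wheel (a joint): turning angle of the knurled brass wheel, rad, 0 at the start, limits -0.5 to 7.5. It grows when the top of the wheel rolls away from the robot (jig +x); each rad moves the jaw 6 mm along jig +y and closes the gap. Turning friction about 0.04 N m (a little over 1 N at the rim); it stays where it is left and can be rolled back.
- wheel_hub (a point): centre of the knurled wheel. Axis level, along jig y. Outer radius over the ridges 32 mm (24 ridges, each standing 2 mm proud of the 30 mm rim), 26 mm wide; its top is thus 32 mm above this point. Its two blue cheeks reach 8 mm above this point, 50 mm long in jig x, each 9 mm thick, so the top 24 mm of the wheel stands free.
- jaw: moving aluminium jaw, 60 x 22 x 34 mm, origin in its underside, top 56 mm above the jig's underside; a black pointer arm with a white line sticks out of it to jig +x over the white scale. Moves only along jig y, driven by the wheel. Not to be pushed itself.
- pointer (a point): top end of the moving jaw's black pointer (arm 8 mm wide, white line in its middle), 34 mm above the jig's underside. Moves along jig +y as the gap closes.
- gauge_mark (a point): the red gauge mark: a stiff red slide block 14 x 10 x 12 mm with a white line in its middle, on the scale just beyond the pointer's end; this point is on its top at the line, at its pointer side. Its axes are those of the jig. At the start it lies 10 to 22 mm further along jig +y than the pointer; the two are in line when their difference along jig y is zero.
- lock (a joint): angle of the red lock lever, rad: 0 leaning towards the robot (jig -x), 1.0 fully over away from the robot (jig +x). It starts between 0 and 0.12 and stays where it is left.
- lock_tip (a point): tip of the red lock lever. Centre of its red ball, 26 mm in diameter; steel rod 10 mm thick. It swings about a level axis along jig y, which lies 42 mm above the jig's underside at jig (0, 128); the ball is 70 mm from that axis, 34 mm to jig -x of it at 0 and 34 mm to jig +x at 1.0, at jig height 103 mm at both ends and 112 mm upright. Moving it takes about 1 N at the ball. Its steel block is 70 x 50 mm, topping out 55 mm above the jig's underside
- nut_blank: loose bone-white bar 52 x 8 x 10 mm lying behind the vise, origin in its underside; leave alone
- tuner: loose steel tuning machine about 65 x 20 x 28 mm lying behind the vise, origin in its underside; leave alone
- pen: loose silver and black marker pen 125 x 12 mm lying in front of the vise (robot side), origin in its underside; leave alone
- jar: loose amber jar, 48 mm across, 50 mm tall, behind the vise, origin in its underside; leave alone
- tape: loose yellow tape roll, 96 mm across, 22 mm tall, lying flat at the left or right side, origin in its underside; leave alone
- glue: loose white glue bottle with red cap, 54 mm across, 130 mm tall, at the left or right side, origin in its underside; leave alone
- screwdriver: loose screwdriver 200 mm long lying at the right side, origin in its underside; leave alone

How it is judged:
On the way, in this order (a step that is already met when the one before it is completed fails the run):
1. pointer rolled to the red mark (within 2 mm), lock lever not yet thrown (y of pointer in the frame of gauge_mark between -0.002 and 0.002 m and value of joint lock below 0.4 rad), for 0.3 s.
2. lock lever pushed over with the pointer on the mark (y of pointer in the frame of gauge_mark between -0.002 and 0.002 m and value of joint lock above 0.85 rad), for 0.2 s.
At the end, for the whole second after the job is handed in: The jaw's pointer stands within 2 mm of the red mark along the scale, the wheel is at rest, and the lock lever is over (at least 0.85 of its 1.0 rad) (all of step 2 and velocity of joint wheel between -0.05 and 0.05 rad/s); the robot touches nothing.
It fails at once if the jaw itself is pushed (over 2 N) by the robot (contact force between any of the arm, the fingers and jaw above 2 N).
It fails at once if the red mark is shifted by more than 3 mm (distance of gauge_mark from where it was at the start of the episode above 0.003 m).
It fails at once if a thing lying around is lifted, carried or pushed more than 25 mm (distance of any of nut_blank, tuner, pen, jar, tape, glue, screwdriver from where it was at the start of the episode above 0.025 m).
It also fails if it takes over 51 s, if anything falls off the work surface, if the arm or the gripper's body presses on something with over 40 N, if the wrist force passes 120 N, or if a joint passes its speed limit or range.

### The arm

A 6-joint arm with a two-finger parallel gripper is mounted at the origin on the work surface. World frame = base frame: x ahead of the robot, y to its left, z up, the work surface at z = 0. Lengths are in m, angles in rad, forces in N, time in s.
With the tool pointing down it reaches from about 0.375 to 0.925 m from the base axis. Payload 5.7 kg.
Tool frame: the origin (TCP) lies at the very end of the fingers, on their centre line; the grasp point (between the pads) lies 19 mm behind it; z points along the fingers, x is the direction in which the jaws open and shut, and the axes are right-handed (so a half turn about z gives the same grasp; the last joint's range is limited). The gripper opens to 85 mm and grips with 20 to 120 N. Pads are 22 mm wide; open, the fingers measure 114 mm over their backs; the gripper's body (76 mm by 85 mm) begins 54 mm behind the grasp point. The pads swing forward as they close: fully open they stand 13 mm farther back than shut.
Start: joints at [1.178, 0.359, 1.51, -0, 1.272, -0.115], TCP at [0.165, 0.577, 0.231] pointing down, gripper open.
Joint ranges: [-2.97, 2.97], [-1.01, 2.36], [0.21, 2.38], [-0.96, 4.11], [0.2, 2.71], [-2.98, 2.98]. Speed limits (rad/s): [2.39, 2.39, 3.14, 3.14, 3.14, 3.14].

### API

Orientations are given as a unit quaternion [w, x, y, z].
In Python, from rig import bot gives the robot as it stands. The module is installed in compiled form; this text tells all that it offers.
- The arm moves only by the tool apply_moves, never from a script. Its argument "moves" is a list of rows, each a list of 4 numbers: the shift along the tool's x, y, z in m, then the turn about the tool's z in rad. A call has 1 to 8 rows; each row shifts and turns the commanded pose from where the row before left it, along the tool's axes as they then stand; what a row does not reach is not made up. A row lasts 1/12 s, in which the tool goes at most 41.7 mm and 7.16 degrees, less where a joint would pass 70% of its speed; a pose out of reach is approached as far as the arm can. A call with a gripper value outside its range is refused whole. "hand" is the finger opening in m, from 0 to 0.0854, set as the call begins (left out, the last holds). The fingers move at their own pace and stop on an object; "squeeze" is the grip in N (left out, the last holds). Time passes only in rows, so rows that do not move let the fingers close. It gives the time, the measured TCP pose, the force and the opening at its end, in the units of the state.
- bot.state(): the state, without advancing time (a new reading comes with each control period).
- bot.get_image(name): name is "side" or "top" or "wrist"; returns the picture (384x512x3 uint8, blue, green, red); there is no depth.
- bot.calibration(name): a dict with "intrinsics" (3x3 intrinsics, pixels), "xyz" and "orientation" of the camera in the world. Camera axes: x right, y up, looking along -z (the intrinsics and any distortion apply to the point x, -y, -z); pixel columns grow to the right and rows downward; lengths in m; the calibration is good to about 2 mm. A picture is of the moment at which its call begins: read the wrist's pose just before it. calibration takes no time and is no camera call; for the wrist camera it gives the pose at the moment of the call.
- bot.close_job(): hands the job in, once; it reports no verdict.
Trained networks look in the newest picture that a camera, given by its name, has taken for a name from the list of things; names that differ only in an ending like _2 or _b are one class to them, and where a whole thing is asked for, a point or a joint stands for the part that bears it (a point fixed in the world has none). Each returns a list of dicts, best first, with "score" (0 to 1); they miss things now and then, are a little off and sometimes report something else, mostly with a low value. They report only what shows in the picture. A call takes as long as a camera call.
- bot.cut_out(name, camera): "region" (384x512 bool, what is visible of it) and "box" ([left, top, right, bottom] in pixels, round what is visible of it).
The state is a dict: "time": time; "qpos": joint angles; "joint_vel": joint speeds; "joint_torque": joint torques, N m; "ee_pos": TCP position; "orientation": TCP orientation; "force": force on the tool from outside, world axes, zero at the start; "ft_torque": the same for the moment, N m; "gripper_width": finger opening in m.
Only numpy, scipy, OpenCV 4.12 (cv2) and the standard library are available. Lean on these libraries where they do the work, as an engineer would, in place of code of your own. Each camera call takes 0.05 s, during which the arm holds its last target. There are 200 camera calls.

## Working session

There is one attempt and no reset: what is moved stays moved. The work goes in short steps, Python scripts to look and compute and a tool call to move; the robot and the scene stay as the last step left them, time stands still between calls to the robot, and variables do not carry over. Pictures are saved under pics/ and viewed, about 8 in all and at most 12, crops included, and the job is handed in when it is done.

Besides the shell and the picture viewer there is one more tool, called after "Call:" in YAML: its name, and indented under it one key for each argument. apply_moves: Moves the arm, as the interface text tells. Its arguments: {"type":"object","properties":{"moves":{"type":"array"},"hand":{"type":"number"},"squeeze":{"type":"number"}},"required":["moves"]}

```bash
mkdir -p pics
cat > h.py <<'E'
from rig import bot
import numpy as np, cv2
from scipy.spatial.transform import Rotation as R
def cal(n):
    c=bot.calibration(n); q=c["orientation"]
    return np.array(c["intrinsics"]),np.array(c["xyz"]),R.from_quat([q[1],q[2],q[3],q[0]]).as_matrix()
def proj(n,P,c=None):
    K,t,M=c or cal(n); p=(np.atleast_2d(P)-t)@M; p=p*[1,-1,-1]; u=p@K.T; return u[:,:2]/u[:,2:]
def ray(n,uv,z,c=None):
    K,t,M=c or cal(n); d=M@(np.linalg.solve(K,[uv[0],uv[1],1])*[1,-1,-1]); return t+d*(z-t[2])/d[2]
E
python3 - <<'E'
from h import *
s=bot.state();print(s)
for n in("top","side"):
    im=bot.get_image(n);cv2.imwrite(f"pics/{n}0.png",im);c=bot.calibration(n);print(n,c)
    for t in("jig","wheel","jaw","gauge_mark","lock"):
        r=bot.cut_out(t,n);print(n,t,[(round(x["score"],2),x["box"]) for x in r[:2]])
a=cv2.imread("pics/top0.png");cv2.imwrite("pics/t.png",cv2.resize(a,(800,600)))
E
```

```text
{'time': 0.0, 'qpos': array([ 1.17791929e+00,  3.59491180e-01,  1.51142520e+00, -1.21907949e-06,
        1.27251070e+00, -1.15099284e-01]), 'joint_vel': array([ 0.0005315 , -0.00070502,  0.0007187 ,  0.0001332 , -0.00018183,
        0.00033655]), 'joint_torque': array([ 4.79277485e-03, -5.27616692e+01, -2.78633398e+01,  4.46834783e-04,
        1.32526463e-02,  3.37765911e-06]), 'ee_pos': array([0.16427762, 0.57636764, 0.23046458]), 'orientation': array([ 4.65299990e-04,  7.98191033e-01,  6.02403712e-01, -7.90429350e-04]), 'force': array([-0.49030076, -0.46383171,  0.25214146]), 'ft_torque': array([-0.00751693,  0.01951281,  0.01513043]), 'gripper_width': 0.08564697557110869}
top {'intrinsics': array([[429.00582671,   0.        , 259.96953823],
       [  0.        , 429.00582671, 194.05252111],
       [  0.        ,   0.        ,   1.        ]]), 'xyz': array([ 0.42497058, -0.02165977,  1.22437222]), 'orientation': array([-0.69759698, -0.02907387,  0.04274271,  0.71462313])}
top jig [(0.74, [178.5, 180.2, 292.8, 236.5])]
top wheel [(0.49, [270.8, 190.8, 282.8, 217.2])]
top jaw [(0.53, [248.8, 190.7, 257.3, 221.8])]
top gauge_mark [(0.47, [269.1, 194.9, 282.3, 218.2])]
top lock [(0.67, [187.6, 211.2, 193.1, 226.1])]
side {'intrinsics': array([[476.68077191,   0.        , 251.63106748],
       [  0.        , 476.68077191, 195.2739849 ],
       [  0.        ,   0.        ,   1.        ]]), 'xyz': array([ 0.15769358, -0.85369051,  0.86888169]), 'orientation': array([ 0.88712295,  0.4073039 , -0.09799661, -0.19368291])}
side jig [(0.72, [184.3, 156.2, 281.4, 260.1])]
side wheel [(0.59, [236.5, 217.8, 257.2, 237.2])]
side jaw [(0.61, [194.1, 156.2, 206.3, 177.8]), (0.57, [215.0, 203.3, 251.1, 224.5])]
side gauge_mark []
side lock []
```

View pics/t.png

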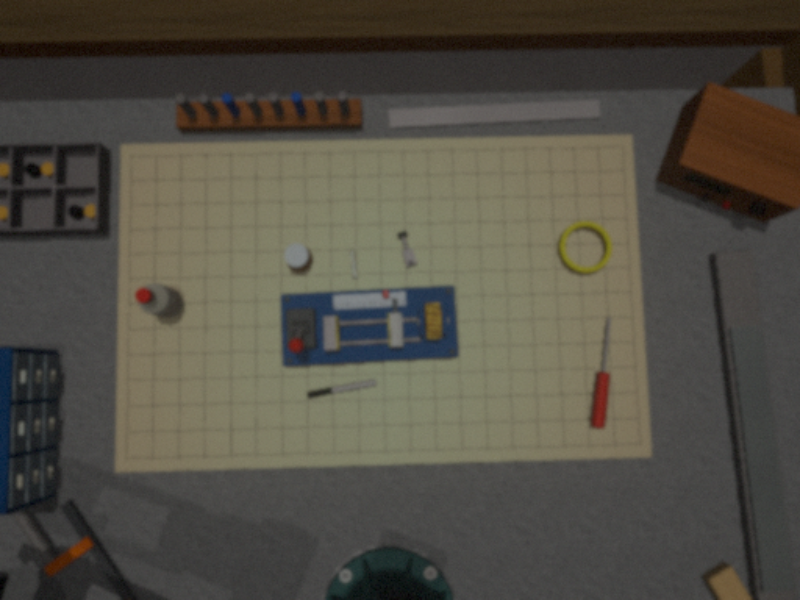

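View pics/side0.png

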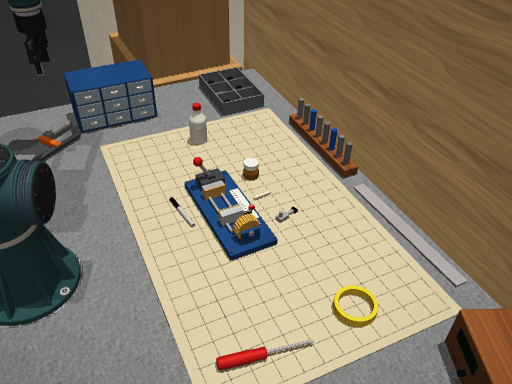

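The top view shows the vise centre at about (370,325) in the 800x600 picture. The wheel is at (433,321), the pointer at (394,304), the red mark at (386,295) and the red ball at (297,345). The side view shows the same layout, with the pen in front and the jar, bar and tuner behind.

```bash
cat >> h.py <<'E'
def J(p,o,a,):  # jig -> world
    p=np.atleast_2d(p); c,s=np.cos(a),np.sin(a); return np.c_[o[0]+c*p[:,0]-s*p[:,1],o[1]+s*p[:,0]+c*p[:,1],p[:,2]+.003]
E
python3 - <<'E'
from h import *
from scipy.optimize import least_squares
res=[]
for n in("top","side"):
    im=cv2.imread(f"pics/{n}0.png");hsv=cv2.cvtColor(im,cv2.COLOR_BGR2HSV)
    m=cv2.inRange(hsv,(105,120,40),(125,255,255))
    k,l,st,_=cv2.connectedComponentsWithStats(m)
    b=(225,200) if n=="top" else (230,205)
    # largest component close to expected
    i=max(range(1,k),key=lambda i:st[i,4]-20*np.hypot(st[i,0]+st[i,2]/2-b[0],st[i,1]+st[i,3]/2-b[1]))
    print(n,st[i])
    if n=="top":
        pts=np.argwhere(l==i)[:,::-1].astype(float)
        h=cv2.convexHull(pts.astype(np.float32))[:,0]
        W=np.array([ray(n,p,.023)[:2] for p in h],np.float32)
        r=cv2.minAreaRect(W);print(r); bx=cv2.boxPoints(r);print(bx)
E
python3 - <<'E'
from h import *
for n,ball in(("top",(297/1.5625,345/1.5625)),):
    print("ball",ray(n,ball,.106),"wheel",ray(n,(433/1.5625,321/1.5625),.08),"mark",ray(n,(386/1.5625,295/1.5625),.037),ray(n,(394/1.5625,304/1.5625),.037))
print("side ball",ray("side",(198,161),.106))
c=bot.calibration("wrist");s=bot.state();print(c,s["ee_pos"])
K,t,M=cal("wrist");q=s["orientation"];T=R.from_quat([q[1],q[2],q[3],q[0]]).as_matrix()
print("cam in tool",T.T@(t-s["ee_pos"]),T.T@-M[:,2])
E
```

```text
top [ 181  185  111   47 1378]
((0.5092976093292236, 0.02160423994064331), (0.12104848027229309, 0.30432218313217163), 1.7007153034210205)
[[ 0.44428408  0.17190203]
 [ 0.45331597 -0.1322861 ]
 [ 0.57431114 -0.12869355]
 [ 0.56527925  0.17549458]]
side [ 185  179   92   81 1937]
ball [0.47315842 0.1384694  0.106     ] wheel [ 0.50969734 -0.09040742  0.08      ] mark [ 0.56129643 -0.01053159  0.037     ] [ 0.54484935 -0.02440866  0.037     ]
side ball [0.47597402 0.13809836 0.106     ]
{'intrinsics': array([[301.18558964,   0.        , 255.75976361],
       [  0.        , 301.18558964, 189.97318961],
       [  0.        ,   0.        ,   1.        ]]), 'xyz': array([0.09191896, 0.59865892, 0.37368825]), 'orientation': array([ 0.78867918, -0.1202941 , -0.09076572,  0.59605039])} [0.16451056 0.5769586  0.2312523 ]
cam in tool [ 0.00093977 -0.07576736 -0.14243198] [3.03486912e-04 2.98000348e-01 9.54565713e-01]
```

Call:
apply_moves:
  moves:
    - [0,0,0,-0.1]
    - [0,0,0,-0.1]
    - [0,0,0,-0.107]
    - [-0.034,0.016,0,0]
    - [-0.034,0.016,0,0]
    - [-0.034,0.016,0,0]
    - [-0.034,0.016,0,0]
    - [-0.034,0.016,0,0]
  hand: 0

```text
time: 1.27
ee_pos: [0.2498, 0.4079, 0.2313]
orientation: [0.0, 0.696, 0.718, 0.0]
force: [0.7, 0.5, 0.6]
gripper_width: -0.0002
```

Call:
apply_moves:
  moves:
    - [-0.034,0.016,0,0]
    - [-0.034,0.016,0,0]
    - [-0.034,0.016,0,0]
    - [-0.034,0.016,0,0]
    - [-0.034,0.016,0,0]
    - [-0.034,0.016,0,0]
    - [-0.034,0.016,0,0]
    - [-0.034,0.016,0,0]

```text
time: 1.93
ee_pos: [0.3859, 0.1395, 0.2317]
orientation: [0.0, 0.697, 0.717, 0.0]
force: [0.5, -0.4, -0.7]
gripper_width: 0.0001
```

Call:
apply_moves:
  moves:
    - [-0.034,0.016,0,0]
    - [-0.034,0.016,0.0,0]
    - [-0.034,0.016,0.02,0]
    - [-0.034,0.016,0.03,0]
    - [-0.034,0.016,0.03,0]
    - [-0.034,0.016,0.02,0]
    - [-0.02,0.01,0.0,0]
    - [0,0,0,0]

```text
time: 2.6
ee_pos: [0.4951, -0.0733, 0.1392]
orientation: [0.001, 0.698, 0.716, -0.0]
force: [0.9, -0.2, -0.0]
gripper_width: -0.0002
```

```bash
cat > w.py <<'E'
from h import *
import sys
im=bot.get_image("wrist");cv2.imwrite(f"pics/{sys.argv[1]}.png",im)
np.save("wc.npy",np.array(cal("wrist"),dtype=object),allow_pickle=True)
o=(.5092,.0136);a=.0297
P=J([[0,-.105,.05],[0,-.105,.082],[0,-.118,.082],[0,-.092,.082],[.065,-.15,.02],[-.065,-.15,.02],[.065,.166,.02],[-.065,.166,.02]],o,a)
print(proj("wrist",P).round(1).tolist(),bot.state()["ee_pos"])
E
python3 w.py w1
```

```text
Traceback (most recent call last):
  File "w.py", line 4, in <module>
    np.save("wc.npy",np.array(cal("wrist"),dtype=object),allow_pickle=True)
                     ~~~~~~~~^^^^^^^^^^^^^^^^^^^^^^^^^^^
ValueError: could not broadcast input array from shape (3,3) into shape (3,)
```

View pics/w1.png

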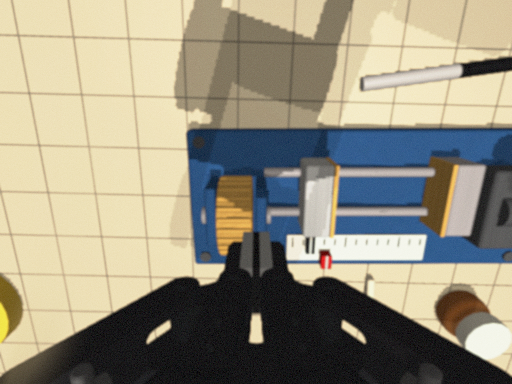

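The wrist view shows the wheel at (235,215), the white pointer line at about (311,245) and the mark at about (326,258). The left plate corners are at (189,128) and (193,263). Jig +y points right in the image and +x points down.

```bash
sed -i '/np.save/d' w.py
cat >> w.py <<'E'
print("corners",ray("wrist",(189,128),.023),ray("wrist",(193,263),.023)) if sys.argv[1]=="w1b" else 0
print("ptr/mark w1",ray("wrist",(311,245),.037),ray("wrist",(326,257),.037)) if sys.argv[1]=="w1b" else 0
c=im[215:285,270:360]; cv2.imwrite("pics/crop_"+sys.argv[1]+".png",cv2.resize(c,None,fx=8,fy=8,interpolation=cv2.INTER_CUBIC))
E
python3 w.py w1b
```

```text
[[227.8, 216.6], [223.9, 233.6], [205.8, 233.6], [242.0, 233.6], [186.5, 266.5], [175.9, 132.3], [509.1, 266.2], [547.2, 131.8]] [ 0.49282973 -0.06986677  0.13996619]
corners [ 0.44474925 -0.12697199  0.023     ] [ 0.57450018 -0.12792429  0.023     ]
ptr/mark w1 [ 0.54450254 -0.01750029  0.037     ] [ 0.55630976 -0.00273515  0.037     ]
```

View pics/crop_w1b.png

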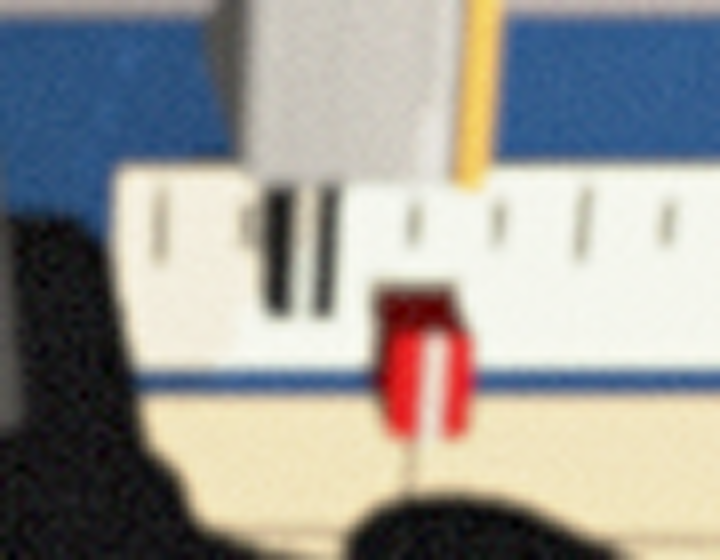

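Run:
```python
from h import *
im=cv2.imread("pics/w1b.png");hsv=cv2.cvtColor(im,cv2.COLOR_BGR2HSV)
m=cv2.inRange(hsv,(12,110,90),(28,255,255));m[:,:205]=0;m[:,270:]=0
ys,xs=np.nonzero(m);u0,u1=np.percentile(xs,[3,97]);print(u0,u1,np.percentile(ys,[2,98]))
b=cv2.inRange(hsv,(105,120,40),(125,255,255));r=np.nonzero(b[190])[0];print("plate left edge row190",r[:3])
c=np.nonzero(b[:,270])[0];print(c[0],c[-1])
for u in((u0+u1)/2,):print("wheel",ray("wrist",(u,232),.085),ray("wrist",(u,205),.08))
print("edge",ray("wrist",(r[0],190),.023),ray("wrist",(270,c[0]),.023))
p,k=ray("wrist",(307.9,253.5),.037),ray("wrist",(324.5,256.5),.037);print(p,k,k-p)
print(bot.state()["ee_pos"])
```

```text
214.0 248.0 [179. 251.]
plate left edge row190 [189 190 191]
131 237
wheel [ 0.51092339 -0.08625038  0.085     ] [ 0.49214717 -0.08671793  0.08      ]
edge [ 0.49988551 -0.12903288  0.023     ] [ 0.44530318 -0.05822368  0.023     ]
[ 0.55318999 -0.01961514  0.037     ] [ 0.5558343 -0.0041599  0.037    ] [0.00264432 0.01545523 0.        ]
[ 0.49282973 -0.06986677  0.13996619]
```

Call:
apply_moves:
  moves:
    - [-0.008,0,0.02,0]
    - [-0.008,-0.002,0.02,0]
    - [0,0,0.008,0]
    - [0,0,0.004,0]
    - [0,0,0,0]
    - [0,0,0,0]

```text
time: 3.2
ee_pos: [0.4913, -0.0845, 0.0888]
orientation: [0.0, 0.696, 0.718, 0.0]
force: [-0.3, -0.4, 0.3]
gripper_width: 0.0001
```

Call:
apply_moves:
  moves:
    - [0,0,0.002,0]
    - [0,0,0.003,0]
    - [0,0.004,0,0]
    - [0,0.005,0,0]
    - [0,0.005,0,0]
    - [0,0.005,0,0]
    - [0,0,0,0]

```text
time: 3.78
ee_pos: [0.5127, -0.0845, 0.0846]
orientation: [0.001, 0.697, 0.717, 0.001]
force: [0.8, 2.8, 9.9]
gripper_width: -0.0
```

Call:
apply_moves:
  moves:
    - [0,0.005,0,0]
    - [0,0.005,0,0]
    - [0,0.005,0.0005,0]
    - [0,0.003,0.0005,0]
    - [0,0,-0.02,0]
    - [0,-0.02,-0.01,0]
    - [0,-0.02,0,0]
    - [0,0,0,0]

```text
time: 4.45
ee_pos: [0.4845, -0.0848, 0.1123]
orientation: [-0.001, 0.697, 0.717, -0.001]
force: [-0.9, -0.1, -1.1]
gripper_width: -0.0001
```

```bash
cat > g.py <<'E'
from h import *
import sys
im=bot.get_image("wrist");n=sys.argv[1];cv2.imwrite(f"pics/{n}.png",im)
ee=bot.state()["ee_pos"];u=proj("wrist",[.554,-.010,.037])[0].astype(int);print(u,ee)
x,y=u[0]-45,u[1]-40;x=max(x,0);c=im[y:y+70,x:x+90]
cv2.imwrite(f"pics/c_{n}.png",cv2.resize(c,None,fx=8,fy=8,interpolation=cv2.INTER_CUBIC));print("crop origin",x,y)
# red mark white-line search + pointer: printed by colour
hsv=cv2.cvtColor(im,cv2.COLOR_BGR2HSV)
r=cv2.inRange(hsv,(0,150,150),(8,255,255))|cv2.inRange(hsv,(172,150,150),(180,255,255))
r[:max(u[1]-30,0)]=0;r[u[1]+30:]=0;r[:,:u[0]-60]=0;r[:,u[0]+60:]=0
ys,xs=np.nonzero(r)
if len(xs):
    print("red",xs.min(),xs.max(),ys.min(),ys.max(),"mid",(xs.min()+xs.max())/2)
    k=ray("wrist",((xs.min()+xs.max())/2,ys.min()),.037);print("mark",k)
E
python3 g.py g1
```

```text
[342 278] [ 0.48641994 -0.08506325  0.11226699]
crop origin 297 238
```

View pics/c_g1.png

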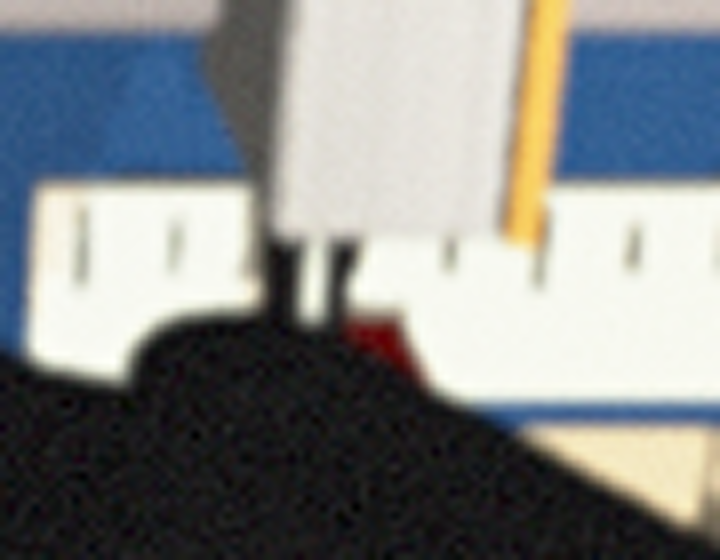

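The pointer line now shows at about (336,276). The mark is partly hidden by the gripper, so I use its position from the earlier picture.

Run:
```python
from h import *
print(ray("wrist",(336.1,275),.037))
```

```text
[ 0.55056458 -0.01555406  0.037     ]
```

Call:
apply_moves:
  moves:
    - [0,0.003,0.015,0]
    - [0,0,0.009,0]
    - [0,0,0.003,0]
    - [0,0,0.002,0]
    - [0,0.004,0,0]
    - [0,0.005,0,0]
    - [0,0.005,0,0]
    - [0,0.005,0,0]

```text
time: 5.17
ee_pos: [0.5114, -0.0846, 0.0847]
orientation: [0.001, 0.697, 0.717, 0.001]
force: [-1.2, 2.6, 7.6]
gripper_width: 0.0003
```

Call:
apply_moves:
  moves:
    - [0,0.005,0,0]
    - [0,0.005,0,0]
    - [0,0.005,0.0005,0]
    - [0,0.003,0.0005,0]
    - [0,0,-0.02,0]
    - [0.01,-0.02,-0.02,0]
    - [0.005,-0.018,-0.014,0]
    - [0,0,0,0]

```text
time: 5.83
ee_pos: [0.4877, -0.0695, 0.1381]
orientation: [0.0, 0.697, 0.718, -0.0]
force: [-0.9, -0.4, -0.3]
gripper_width: -0.0
```

Call:
apply_moves:
  moves:
    - [0,0,0,0]
    - [0,0,0,0]
    - [0,0,0,0]

```text
time: 6.08
ee_pos: [0.4905, -0.0706, 0.1357]
orientation: [0.0, 0.697, 0.717, -0.0]
force: [-0.3, -0.7, 0.2]
gripper_width: -0.0002
```

```bash
python3 g.py g2
```

```text
[319 259] [ 0.49026467 -0.07058404  0.13557081]
crop origin 274 219
red 317 327 262 275 mid 322.0
mark [ 0.55637462 -0.00771508  0.037     ]
```

View pics/c_g2.png

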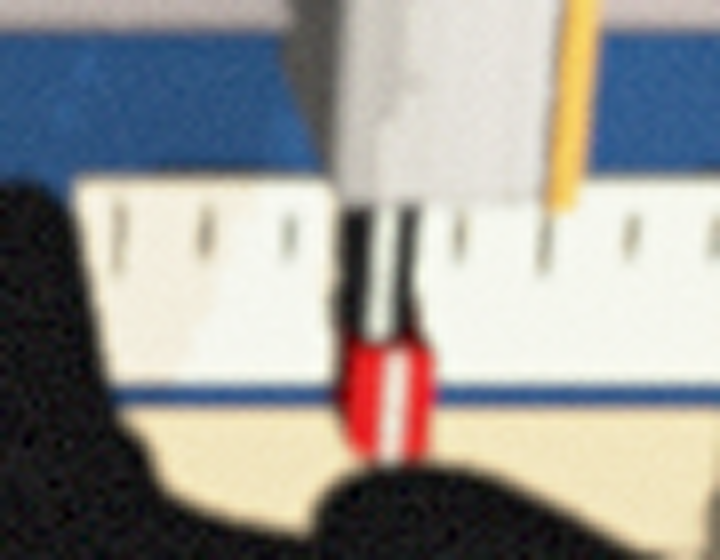

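The pointer line ends at crop x≈380 and the mark line starts at x≈398. That leaves about 2.2 px, or 2 mm, so a short stroke of 11 mm should finish it.

Call:
apply_moves:
  moves:
    - [-0.01,0.01,0.02,0]
    - [-0.005,0.006,0.02,0]
    - [0,0,0.008,0]
    - [0,0,0.003,0]
    - [0,0,0.002,0]
    - [0,0.004,0,0]
    - [0,0.004,0,0]
    - [0,0.003,0,0]

```text
time: 6.8
ee_pos: [0.5179, -0.0849, 0.0845]
orientation: [0.001, 0.697, 0.717, 0.0]
force: [-1.6, -2.8, 13.2]
gripper_width: 0.0001
```

Call:
apply_moves:
  moves:
    - [0,0,0,0]
    - [0,0,-0.02,0]
    - [0.01,-0.015,-0.02,0]
    - [0.005,-0.012,-0.013,0]
    - [0,0,0,0]
    - [0,0,0,0]
    - [0,0,0,0]
    - [0,0,0,0]

```text
time: 7.47
ee_pos: [0.4898, -0.0704, 0.1355]
orientation: [-0.0, 0.697, 0.717, -0.0]
force: [0.5, 0.8, -0.8]
gripper_width: -0.0003
```

```bash
python3 g.py g3
```

```text
[319 260] [ 0.48975291 -0.07045101  0.13540247]
crop origin 274 220
red 317 327 263 276 mid 322.0
mark [ 0.55670083 -0.00749887  0.037     ]
```

View pics/c_g3.png

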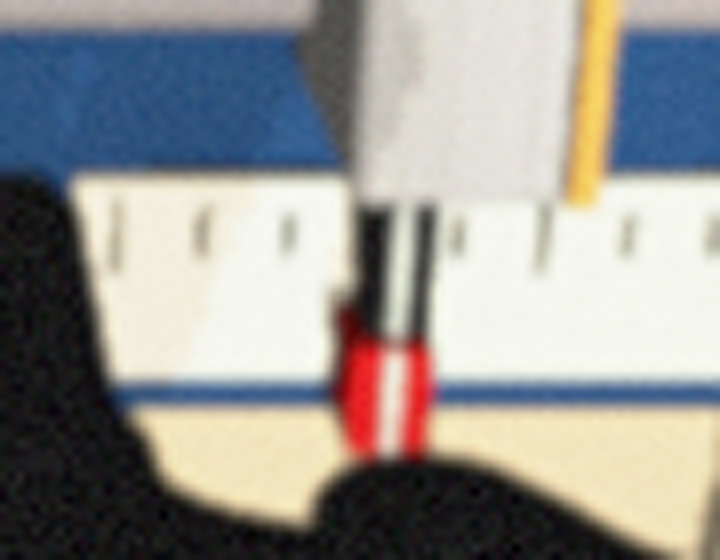

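The pointer line (x≈398) and the mark line (x≈396) now coincide to about 0.3 mm. Next is the lever.

Call:
apply_moves:
  moves:
    - [0,-0.02,-0.015,0]
    - [0.03,-0.02,0,0]
    - [0.035,-0.015,0,0]
    - [0.035,0,0,0]
    - [0.035,0,0,0]
    - [0.035,0,0,0]
    - [0.03,0,0,0]
    - [0.014,0,0,0]

```text
time: 8.18
ee_pos: [0.4283, 0.1449, 0.1506]
orientation: [-0.001, 0.696, 0.718, 0.0]
force: [-0.4, -0.8, 0.6]
gripper_width: -0.0001
```

Call:
apply_moves:
  moves:
    - [0,0,0,0]
    - [0,0,0,0]
    - [0,0,0,0]

```text
time: 8.43
ee_pos: [0.4284, 0.1413, 0.1507]
orientation: [-0.0, 0.697, 0.717, -0.001]
force: [-0.4, -0.5, -0.6]
gripper_width: -0.0004
```

Run:
```python
from h import *
im=bot.get_image("wrist");cv2.imwrite("pics/l1.png",im);print(bot.state()["ee_pos"])
hsv=cv2.cvtColor(im,cv2.COLOR_BGR2HSV)
r=cv2.inRange(hsv,(0,150,80),(8,255,255))|cv2.inRange(hsv,(172,150,80),(180,255,255))
k,l,st,ce=cv2.connectedComponentsWithStats(r)
for i in np.argsort(-st[1:,4])[:3]+1:print(st[i],ce[i],ray("wrist",ce[i],.107))
```

```text
[0.42841622 0.14109365 0.15077671]
[107 298   8  17  83] [110.27710843 306.51807229] [0.50401731 0.03697807 0.107     ]
[101 304   4  11  20] [102.5 309.1] [0.50647244 0.03097382 0.107     ]
```

View pics/l1.png

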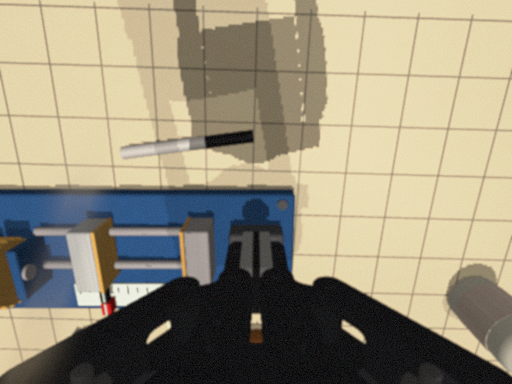

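The ball is hidden behind the closed fingers, so it is laterally in line with them. The plate's end is at column 293 and the pointer is still at the mark. I descend in front of the ball and push.

Call:
apply_moves:
  moves:
    - [0,0,0.02,0]
    - [0,0,0.02,0]
    - [0,0,0.011,0]
    - [0,0,0,0]
    - [0,0.008,0,0]
    - [0,0.008,0,0]
    - [0,0.008,0,0]
    - [0,0.008,0,0]

```text
time: 9.15
ee_pos: [0.4618, 0.1428, 0.101]
orientation: [0.0, 0.697, 0.717, 0.0]
force: [-2.7, -0.7, 0.9]
gripper_width: -0.0
```

Call:
apply_moves:
  moves:
    - [0,0.008,0,0]
    - [0,0.008,0,0]
    - [0,0.008,0,0]
    - [0,0.008,0,0]
    - [0,0.008,0,0]
    - [0,0.008,0,0]
    - [0,0.004,0,0]
    - [0,0.002,0,0]

```text
time: 9.82
ee_pos: [0.5151, 0.1446, 0.1]
orientation: [0.0, 0.697, 0.717, -0.0]
force: [-2.2, 0.5, -0.1]
gripper_width: -0.0002
```

Call:
apply_moves:
  moves:
    - [0,0,0,0]
    - [0,0,0,0]

```text
time: 9.98
ee_pos: [0.5145, 0.1445, 0.1002]
orientation: [0.0, 0.697, 0.717, 0.0]
force: [-0.5, 0.2, 0.1]
gripper_width: -0.0002
```

Contact all the way with no end stop felt yet, so I push on in small steps.

Call:
apply_moves:
  moves:
    - [0,0.003,0,0]
    - [0,0.003,0,0]
    - [0,0,0,0]

```text
time: 10.23
ee_pos: [0.5155, 0.1444, 0.0995]
orientation: [-0.003, 0.697, 0.717, -0.004]
force: [-9.7, -0.8, 6.8]
gripper_width: -0.0
```

Call:
apply_moves:
  moves:
    - [0,0.002,0,0]
    - [0,0.002,0,0]
    - [0,0,0,0]

```text
time: 10.48
ee_pos: [0.5157, 0.1443, 0.0991]
orientation: [-0.005, 0.697, 0.717, -0.006]
force: [-17.4, 0.7, 13.3]
gripper_width: 0.0
```

The end stop is reached: TCP x has stopped at 0.5157 and the force has risen to 17 N. I back off, lift, and return to the viewing pose.

Call:
apply_moves:
  moves:
    - [0,-0.01,0,0]
    - [0,-0.02,0,0]
    - [0,-0.03,-0.01,0]
    - [0,-0.01,-0.03,0]
    - [0,0,-0.03,0]
    - [-0.03,0,0,0]
    - [-0.035,0.01,0,0]
    - [-0.035,0.01,0,0]

```text
time: 11.15
ee_pos: [0.4779, 0.0429, 0.1714]
orientation: [0.001, 0.696, 0.718, 0.001]
force: [0.3, 0.3, -0.5]
gripper_width: -0.0001
```

Call:
apply_moves:
  moves:
    - [-0.035,0.01,0,0]
    - [-0.035,0.01,0,0]
    - [-0.035,0,0,0]
    - [-0.015,0,0.015,0]
    - [0,0,0.015,0]
    - [0,0,0,0]
    - [0,0,0,0]
    - [0,0,0,0]

```text
time: 11.82
ee_pos: [0.501, -0.0756, 0.1407]
orientation: [0.0, 0.697, 0.718, 0.0]
force: [0.5, 0.3, -0.7]
gripper_width: -0.0
```

```bash
python3 g.py g4
python3 - <<'E'
from h import *
s=bot.get_image("side");t=bot.get_image("top");w=cv2.imread("pics/c_g4.png")
out=np.hstack([cv2.resize(s[130:270,160:300],(400,400)),cv2.resize(w,(400,311)) if 0 else cv2.copyMakeBorder(cv2.resize(w,(400,311)),0,89,0,0,cv2.BORDER_CONSTANT)])
cv2.imwrite("pics/f.png",out)
for z,nm,p in((.106,"over",[.5385,.143,.106]),(.106,"start",[.471,.143,.106])):print(nm,proj("side",p),proj("top",p))
for n,i,lo in(("side",s,(150,130,300,270)),("top",t,(175,180,215,240))):
    h=cv2.cvtColor(i,cv2.COLOR_BGR2HSV);r=cv2.inRange(h,(0,140,60),(8,255,255))|cv2.inRange(h,(172,140,60),(180,255,255))
    k,l,st,ce=cv2.connectedComponentsWithStats(r[lo[1]:lo[3],lo[0]:lo[2]])
    print(n,[(st[j,4],(ce[j]+lo[:2]).round(1),ray(n,ce[j]+lo[:2],.106).round(3)) for j in np.argsort(-st[1:,4])[:2]+1])
E
```

```text
[325 245] [ 0.50133345 -0.07551795  0.14097775]
crop origin 280 205
red 322 332 249 261 mid 327.0
mark [ 0.55718772 -0.00789355  0.037     ]
over [[218.93747739 154.53971839]] [[188.12671135 195.80341525]]
start [[195.62337985 160.45219496]] [[188.33683474 221.67465913]]
side [(np.int32(64), array([219.8, 155. ]), array([0.54 , 0.14 , 0.106])), (np.int32(21), array([251.4, 207.3]), array([ 0.528, -0.089,  0.106]))]
top [(np.int32(54), array([188.3, 195.4]), array([0.54 , 0.143, 0.106]))]
```

View pics/f.png

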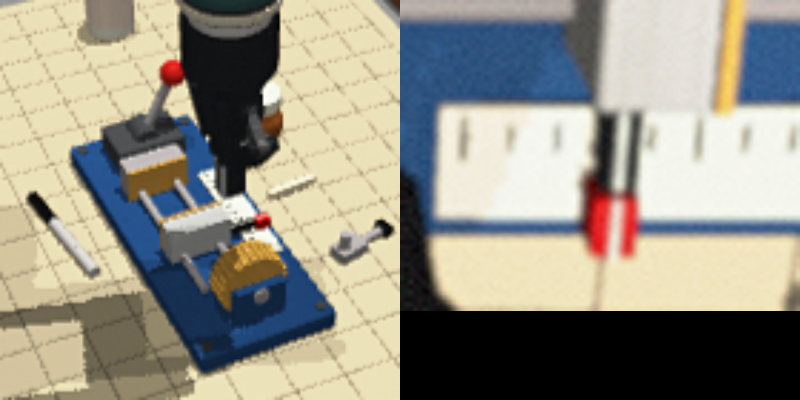

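The ball is over at x≈0.54. The pointer looks aligned, perhaps slightly past the mark, so I check that numerically.

Run:
```python
from h import *
for n in("g3","g4"):
    im=cv2.imread(f"pics/{n}.png").astype(int); r0=263 if n=="g3" else 249
    for v in range(r0-8,r0+9):
        row=im[v,312:342]; g=row[:,1] # white line = high green between black / red
        print(n,v,''.join(f"{x:4d}" for x in g[2:24]))
```

```text
g3 255  234 224 206 173 115  50  32  54 140 219 222 155  77 121 218 246 248 248 246 245 247 245
g3 256  227 191 162 137  85  33  26  56 146 219 216 148  72 131 230 246 248 247 246 247 247 247
g3 257  220 166 130  91  55  27  25  62 148 217 208 137  72 139 233 248 247 246 246 246 247 246
g3 258  221 150  87  49  32  27  28  69 153 216 195 120  68 139 229 248 247 247 247 246 246 246
g3 259  217 138  61  21  18  25  37  78 157 216 190 112  65 147 234 249 247 246 246 246 246 246
g3 260  216 137  57  20  13  19  36  88 168 215 176 100  65 146 233 248 247 247 247 246 245 245
g3 261  229 156  72  20   5  26  34  77 149 185 158  86  65 149 234 249 247 247 246 247 246 247
g3 262  237 166  82  17  19  17  24  61 115 145 120  61  46 143 228 248 248 247 246 247 247 246
g3 263  240 175  84  23  18  24  25  74 117 138 108  47  42 130 213 243 248 248 247 246 246 246
g3 264  234 162  71  27  27  30  31  95 165 191 150  75  38 113 205 243 248 248 248 248 248 247
g3 265  221 147  62  25  21  39  50 114 197 226 175  92  45 110 191 242 249 247 246 247 245 248
g3 266  200 122  54  18  32  36  51 122 206 
[... 1463 characters left out ...]
 162 111  53  65 152 234 248
g4 251  246 246 246 247 248 240 182  96  30  12  36  38  61 134 203 196 130  59  60 149 231 247
g4 252  247 248 246 247 249 239 174  89  36  18  36  46  64 144 211 196 129  60  56 144 230 246
g4 253  235 238 236 238 240 217 159  78  28  27  38  40  80 147 214 196 122  55  64 135 210 239
g4 254  188 188 190 186 185 165 115  59  15  23  36  31  82 160 215 183 112  51  54 114 158 184
g4 255  123 119 121 122 114 103  69  34  18  25  39  42  91 168 211 183 106  44  37  77 107 120
g4 256   90  95  95  94  93  84  59  31  17  31  36  41  95 173 218 180 103  41  47  60  90  93
g4 257  134 132 135 126 131 132 114  78  35  24  32  47 105 185 222 177  96  37  65 103 128 137
```

The offset is only about 0.3 px, or 0.3 mm. I lift clear and hand in.

Call:
apply_moves:
  moves:
    - [0,0,-0.03,0]
    - [0,0,-0.03,0]
    - [0,0,0,0]
    - [0,0,0,0]
    - [0,0,0,0]

```text
time: 12.38
ee_pos: [0.5008, -0.0756, 0.2004]
orientation: [0.0, 0.696, 0.718, 0.0]
force: [-0.4, -0.1, 0.1]
gripper_width: 0.0002
```

```bash
python3 -c "
from rig import bot
print(bot.close_job())"
```

```text
the job is handed in; nothing more can be done
None
```

The pointer is on the red mark, the lock lever is fully over, and I handed the job in at about 12.4 s. No verdict was reported.

- **Wheel:** I rolled it with the closed fingertips in three strokes, two long and one 11 mm, pressing with about 8 to 13 N. The last wrist picture, taken after the lever push, puts the pointer about 0.3 mm from the mark.
- **Lever:** I pushed it to its end stop, where the force rose to about 17 N. The side and top cameras both put the ball at x ≈ 0.54 m, about where the fully-over position should be.
- **Finish:** The arm stopped clear, with the fingertip at z = 0.20 m and near-zero force.
- **Loose things:** I never approached any of the loose things. I did not measure their positions again at the end; the ones visible in the last side picture look undisturbed.
- **Checks that disagreed:** The vise's position along y from the blurry top picture was about 5 mm off the wrist view, so I used the wrist value. After the first stroke, two estimates of how far the pointer had moved differed (4 mm and 7 mm) because the arm was still settling. Later pictures from a settled arm cleared that up.

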